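# Clamp the sample box on the shaker

## Robot

A 6-joint arm with a two-finger parallel gripper is mounted at the origin on a cart in front of the work surface, level with it; the furniture and walls round the work are solid. World frame = base frame: x ahead of the robot, y to its left, z up, the work surface at z = 0. Lengths are in m, angles in rad, forces in N, time in s.
With the tool pointing down it reaches from about 0.35 to 0.85 m from the base axis. Payload 8.1 kg.
Tool frame: the origin (TCP) lies at the very end of the fingers, on their centre line; the grasp point (between the pads) lies 19 mm behind it; z points along the fingers, y is the line along which they close (so a half turn about z gives the same grasp; the last joint's range is limited). The gripper opens to 93 mm and grips with 3 to 60 N. Pads are 15 mm wide; open, the fingers measure 128 mm over their backs; the gripper's body (75 mm by 188 mm) begins 65 mm behind the grasp point.
Start: joints at [-1.367, 0.13, 1.488, -0, 1.523, -0.085], TCP at [0.171, -0.575, 0.219] pointing down, gripper open.
Joint ranges: [-2.96, 2.96], [-0.89, 2.26], [0.02, 2.5], [-1.34, 4.48], [0, 2.73], [-2.66, 2.66]. Speed limits (rad/s): [2.39, 2.39, 2.79, 3.14, 3.14, 3.14].

## Interface

Orientations are given as a rotation vector (axis times angle).
In Python, from plant import robot gives the robot as it stands. The module is installed in compiled form; this text tells all that it offers.
- The arm moves only by the tool play_rows, never from a script. Its argument "increments" is text: rows parted by semicolons, each of 5 numbers parted by spaces: the shift along the tool's x, y, z in mm, then the turn about the tool's z in degrees, then the closure, from -1 (fully open) to 1 (shut). In form: dx dy dz yaw claw; .... A call has 1 to 20 rows; each row is the pose to reach, as a shift and turn from the pose commanded when the call began, along the tool's axes at that moment; what a row does not reach only later rows make up. A row lasts 1/10 s, in which the tool goes at most 50 mm and 8.59 degrees, less where a joint would pass 70% of its speed; a pose out of reach is approached as far as the arm can. A call with a gripper value outside its range is refused whole. The fingers move at their own pace and stop on an object; "force" is the grip in N (left out, the last holds). Time passes only in rows, so rows that repeat a pose let the fingers close. It gives the time, the measured TCP pose, the force, the opening and the grip force at its end, in the units of the state.
- robot.read_state(): the state, without advancing time (a new reading comes with each control period).
- robot.read_camera(name): name is "side" or "top"; returns the picture (400x640x3 uint8, blue, green, red); there is no depth.
- robot.calibration(name): a dict with "vertical_fov" (degrees; the focal length in pixels is half the picture's height over the tangent of half this angle, whatever the lens; pixels are square), "cx", "cy" (the principal point, pixels), "rvec" (rotation vector, rad) and "tvec" (3), from world to camera coordinates, as OpenCV has them. Camera axes: x right, y down, z forward; pixel columns grow to the right and rows downward; lengths in m; the calibration is good to about 2 mm. A picture is of the moment at which its call begins. calibration takes no time and is no camera call.
- robot.close_job(): hands the job in; it is judged then, once.
Trained networks look in the newest picture that a camera, given by its name, has taken for a name from the list of things; names that differ only in an ending like _2 or _b are one class to them, and where a whole thing is asked for, a point or a joint stands for the part that bears it (a point fixed in the world has none). Each returns a list of dicts, best first, with "conf" (0 to 1); they miss things now and then, are a little off and sometimes report something else, mostly with a low value. They report only what shows in the picture. A call takes as long as a camera call. They do not tell look-alikes from the thing itself.
- robot.recognise(camera, query): "centre" ([x, y, z] in m, in world coordinates, good to about 4 mm: the middle of the surface that is visible of it).
- robot.regions_of(camera, query): "pixels" (400x640 bool, what is visible of it).
- robot.landmark_of(camera, query): "centre" ([x, y, z] in m, in world coordinates, good to about 4 mm: a listed point, or the origin of a listed thing).
The state is a dict: "t": time; "q": joint angles; "dq": joint speeds; "joint_torque": joint torques, N m; "tool_pos": TCP position; "orientation": TCP orientation; "force": force on the tool from outside, world axes, zero at the start; "wrist_torque": the same for the moment, N m; "opening": finger opening in m; "gripper_force": force on a finger pad.
Only numpy, scipy, OpenCV 4.12 (cv2) and the standard library are available. Lean on these libraries where they do the work, as an engineer would, in place of code of your own. Each camera call takes 0.05 s, during which the arm holds its last target. There are 200 camera calls.

## Task

Get the white sample box ready for shaking, using only the fingers as pushers and without gripping or lifting anything: push the box along the shaker's tray until it butts against the end stop beside the clamp post, and swing the clamp strap over it with the outside of a finger until the rubber foot is above the middle of the lid. With both in place, push the red cam lever fully down so that the foot clamps the box, then move clear; leave everything else where it stands.

Things in the scene. Friction and masses are not known exactly. Their poses are not given: they have to be found in the camera images.
- shaker: low white orbital shaker, fixed, 240 x 320 mm; dark rubber deck 75 mm above the bench. Origin: centre of its underside; x toward its back (control panel at -x), y along the box tray, z up. Tray rails along y from -76 to +89 mm, 117 mm apart, 17 mm high; end stop at y = +81.5 mm. Steel clamp post at x = 0, y = +115 mm. The deck is free from the box to y = -155 mm for a finger to push from
- sample_box: white closed box with lift-off lid, 162 x 112 x 53 mm, 0.25 to 0.5 kg, loose on the deck between the rails. Origin: centre of its underside; own x along its 162 mm length, toward the end stop; z up. Lid top 53 mm above its origin, 128 mm above the bench. Home (against the stop) its origin is at y = 0.5 mm in the shaker's frame
- stop_face (a point): centre of the face of the end stop, the plate across the tray that the box must butt against; 10 mm above the deck, plate 23 mm high
- strap_swing (a joint): swing of the clamp strap about the upright post (rad): 0 = straight along the tray, foot over the lid's middle when the box is home; grows clockwise seen from above, which carries the strap off toward the shaker's front (-x, the robot's side). Limits -0.35 and 1.4, no stop at 0. Light friction (about 0.7 N at the end moves it), stays where it is left
- strap_end (a point): outermost point of the steel clamp strap, 157 mm from the post's axis, at the strap's mid height (150 mm above the bench while the lever is up). The strap is a level channel 26 mm wide and 14 mm high (143 to 157 mm above the bench), straight from the post to here with a round end; push it on its upright side. Its underside is 15 mm above the lid
- foot_face (a point): centre of the underside of the black rubber foot, a disc 26 mm across under the strap, 115 mm from the post's axis. 3 mm above the lid while the lever is up; the lever lowers strap and foot by 6.5 mm, and the sprung foot (2.5 N per mm) then presses on the lid with about 8 N
- foot: the rubber foot as a body; origin on its axis 19 mm above the underside, x along the strap away from the post, z up
- cam_lever (a joint): cam lever angle (rad): 0 = raised, handle 50 degrees above level; 0.87 = fully down, handle level above the strap, a hard stop. About 2 to 3 N down on the handle moves it; it stays where it is left
- lever_pivot (a point): pivot of the cam lever on top of the post, 171 mm above the bench, on the post's axis. The lever lies in the upright plane of the strap, leaning outward over the strap, and turns with it
- lever_pad (a point): middle of the upper face of the lever's red handle, 69 mm from the pivot along the lever and 8 mm above its centre line. The handle is 36 mm long, 22 mm wide and 10 mm thick; its end is 87 mm from the pivot. Seen from above it lies about 38 mm out from the pivot when raised and 69 mm when down
- rack_teal: teal tube rack 62 x 98 x 102 mm with two capped tubes, on the bench beside the free end of the shaker; origin centre of its underside. Leave alone
- tube_a: capped tube in the teal rack, 29 mm across the cap, 109 mm long; origin at its lower tip. Leave alone
- tube_d: another capped tube in the teal rack, 29 mm across the cap, 109 mm long; origin at its lower tip. Leave alone
- vial: small vial with dark red cap, 15 mm across, 39 mm high, on the bench beside the shaker; origin centre of its underside. Leave alone
- pen_cup: black pen cup 75 mm across, 152 mm high; origin centre of its underside. Leave alone
- carton: small white carton 100 x 190 x 71 mm; origin centre of its underside. Leave alone
- centrifuge_blue: mini centrifuge with bright blue dome lid, 180 x 169 x 160 mm, fixed to the bench; origin centre of its underside. Not part of the job
There are look-alikes about, which are no part of the job. What is shaped like the sample_box but yellow is not meant.

How it is judged:
By the outcome, as a careful person would: the job done as asked, in the order asked, and still so for the second after the job is handed in, with the robot touching nothing.
It also fails if it takes over 54 s, if anything falls off the work surface, if the arm or the gripper's body presses on something with over 40 N, if the wrist force passes 120 N, or if a joint passes its speed limit or range.

## Working session

There is one attempt and no reset: what is moved stays moved. The work goes in short steps, Python scripts to look and compute and a tool call to move; the robot and the scene stay as the last step left them, time stands still between calls to the robot, and variables do not carry over. Pictures are saved under pics/ and viewed, at most 10 in all, crops included, and the job is handed in when it is done.

Besides the shell and the picture viewer there is one more tool, called as name(argument=value, ...) on one line, values as JSON. play_rows: Moves the arm, as the interface text tells. Its arguments: {"type":"object","properties":{"increments":{"type":"string"},"force":{"type":"number"}},"required":["increments"]}

```bash
mkdir -p pics; cat > h.py <<'E'
import numpy as np, cv2
from plant import robot
def proj(cam,P):
    c=robot.calibration(cam); f=200/np.tan(np.radians(c["vertical_fov"])/2)
    K=np.array([[f,0,c["cx"]],[0,f,c["cy"]],[0,0,1]])
    return cv2.projectPoints(np.float64(P).reshape(-1,1,3),np.float64(c["rvec"]),np.float64(c["tvec"]),K,None)[0].reshape(-1,2)
def ray(cam,uv,z):
    c=robot.calibration(cam); f=200/np.tan(np.radians(c["vertical_fov"])/2)
    R=cv2.Rodrigues(np.float64(c["rvec"]))[0]; o=-R.T@np.float64(c["tvec"])
    d=R.T@np.array([(uv[0]-c["cx"])/f,(uv[1]-c["cy"])/f,1]); return o+d*(z-o[2])/d[2]
E
python3 - <<'E'
from h import *
s=robot.read_state(); print(s)
for cam in("top","side"):
    im=robot.read_camera(cam); cv2.imwrite(f"pics/{cam}0.png",im); print(robot.calibration(cam))
    for q in("shaker","sample_box","stop_face","strap_end","foot_face","lever_pivot","lever_pad","vial","rack_teal","pen_cup","carton"):
        print(cam,q,[(np.round(d["centre"],3).tolist(),round(d["conf"],2)) for d in robot.landmark_of(cam,q)[:3]])
E
```

```text
{'t': 0.0, 'q': array([-1.36738399e+00,  1.31152855e-01,  1.48927541e+00, -1.41401381e-05,
        1.52300922e+00, -8.54159381e-02]), 'dq': array([ 0.00120781, -0.00065966, -0.00116909, -0.00074363, -0.00047103,
        0.00119018]), 'joint_torque': array([ 1.02317947e-03, -5.59841323e+01, -4.91760564e+01,  7.69307208e-02,
        3.58342601e-02, -2.42399619e-04]), 'tool_pos': array([ 0.17078831, -0.57458077,  0.21759455]), 'orientation': array([-3.10706811e+00, -4.51851201e-01,  1.92902206e-04]), 'force': array([-0.39961684,  0.20398742, -0.41558906]), 'wrist_torque': array([-3.60030058e-03, -6.15942154e-03,  5.03444157e-05]), 'gripper_force': 0.0, 'opening': 0.09350975773058413}
{'vertical_fov': 55.14549116255456, 'cx': 319.9809626623335, 'cy': 198.35614939121115, 'rvec': array([ 2.06362622, -2.15278597,  0.247383  ]), 'tvec': array([0.02306391, 0.52282444, 1.52205138])}
top shaker [([0.562, -0.314, -0.0], 0.71), ([0.528, -0.078, -0.003], 0.69)]
top sample_box [([0.478, 0.223, -0.001], 0.94), ([0.53, -0.128, 0.078], 0.6)]
top stop_face [([0.523, 0.002, 0.085], 0.96), ([0.408, -0.07
[... 524 characters left out ...]
3921351241, 'rvec': array([ 2.02002457, -0.41733071,  0.22687161]), 'tvec': array([-0.44169934,  0.22631426,  1.26149675])}
side shaker [([0.529, -0.08, -0.001], 0.73), ([0.601, 0.402, -0.001], 0.51)]
side sample_box [([0.484, 0.227, 0.002], 0.76), ([0.526, -0.128, 0.075], 0.63)]
side stop_face [([0.523, 0.002, 0.084], 0.89)]
side strap_end [([0.408, -0.072, 0.155], 0.78)]
side foot_face []
side lever_pivot [([0.524, 0.031, 0.166], 0.57)]
side lever_pad [([0.497, 0.007, 0.226], 0.48)]
side vial [([0.602, 0.397, 0.001], 0.67), ([0.431, -0.283, -0.004], 0.45)]
side rack_teal [([0.561, -0.315, -0.002], 0.81)]
side pen_cup [([0.6, 0.397, -0.0], 0.96)]
side carton [([0.381, -0.471, 0.002], 0.71)]
```

View pics/top0.png

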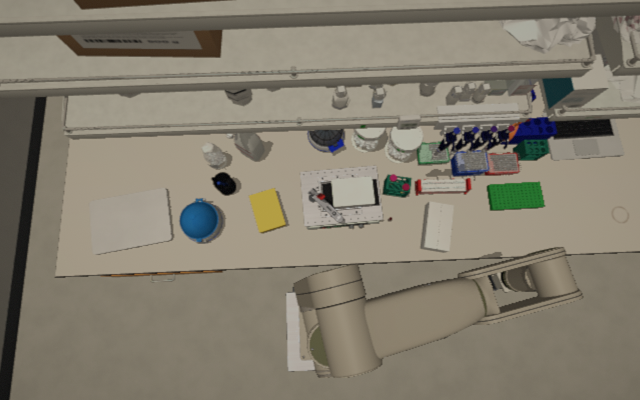

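View pics/side0.png

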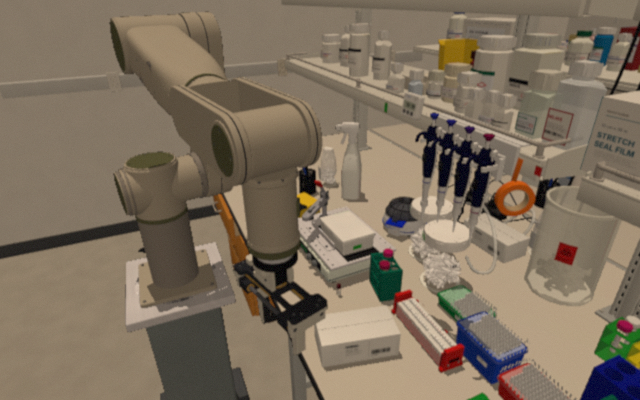

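The top view shows the shaker at about (341,198), with the white box at (355,192) and the strap running from (320,195) to (342,220). The teal rack is at (397,186). The side view agrees, with the box lid at (346,230). Next I'll refine the shaker's yaw and find the shelf edge.

```bash
python3 - <<'E'
from h import *
im=cv2.imread("pics/top0.png"); a=cv2.resize(im[155:240,285:415],None,fx=6,fy=6,interpolation=cv2.INTER_CUBIC)
b=cv2.resize(cv2.imread("pics/side0.png")[165:310,280:420],None,fx=4,fy=4,interpolation=cv2.INTER_CUBIC)
cv2.imwrite("pics/ta.png",a[:, :780]); cv2.imwrite("pics/sb.png",b)
L={k:[] for k in("shaker","stop_face","lever_pivot","sample_box","strap_end")}
for i in range(3):
  for cam in("top","side"):
    robot.read_camera(cam)
    for k in L:
      for d in robot.landmark_of(cam,k):
        c=np.array(d["centre"])
        if abs(c[0]-.5)<.13 and -.15<c[1]<.06 : L[k].append(c)
for k in L: print(k,np.round(np.array(L[k]),4).tolist())
# shelf
for uv_t,uv_s in(((410,121),(410,107)),):
    for z in(.1,.2,.3,.4,.5,.6): 
        P=ray("top",uv_t,z);Q=ray("side",uv_s,z);print(z,P[:2].round(3),Q[:2].round(3))
E
```

```text
shaker [[0.4113, -0.0704, 0.1475], [0.5264, -0.0809, -0.0002], [0.5285, -0.0803, -0.0022], [0.5247, -0.0774, 0.0016], [0.5285, -0.0805, -0.0015], [0.5272, -0.0782, 0.0012], [0.526, -0.0782, -0.0034], [0.5234, 0.0033, 0.0828]]
stop_face [[0.5206, 0.0021, 0.084], [0.5246, 0.0008, 0.0845], [0.5252, 0.0005, 0.0825], [0.5252, 0.0339, 0.1699], [0.5243, 0.0043, 0.084], [0.5246, 0.0001, 0.0852], [0.5241, 0.0053, 0.0826]]
lever_pivot [[0.5252, 0.0379, 0.1718], [0.5281, 0.0327, 0.1673], [0.5282, -0.0802, -0.0031], [0.5219, 0.0346, 0.1686], [0.5242, 0.0308, 0.1679], [0.5244, 0.035, 0.1707], [0.5265, 0.0317, 0.1659]]
sample_box [[0.5303, -0.1288, 0.0735], [0.5292, -0.1263, 0.0719], [0.5325, -0.1216, 0.0784], [0.5277, -0.1303, 0.0744], [0.5337, -0.1294, 0.0778], [0.5287, -0.1288, 0.0754]]
strap_end [[0.4138, -0.0721, 0.1476], [0.4083, -0.0728, 0.1529], [0.4068, -0.0722, 0.1498], [0.4078, -0.0728, 0.1507], [0.4099, -0.074, 0.1468], [0.4085, -0.0738, 0.1527]]
0.1 [ 0.832 -0.392] [1.623 1.118]
0.2 [ 0.788 -0.364] [1.389 0.79 ]
0.3 [ 0.744 -0.336] [1.154 0.463]
0.4 [ 0.701 -0.308] [0.92  0.135]
0.5 [ 0.657 -0.28 ] [ 0.685 -0.193]
0.6 [ 0.613 -0.253] [ 0.451 -0.521]
```

View pics/ta.png

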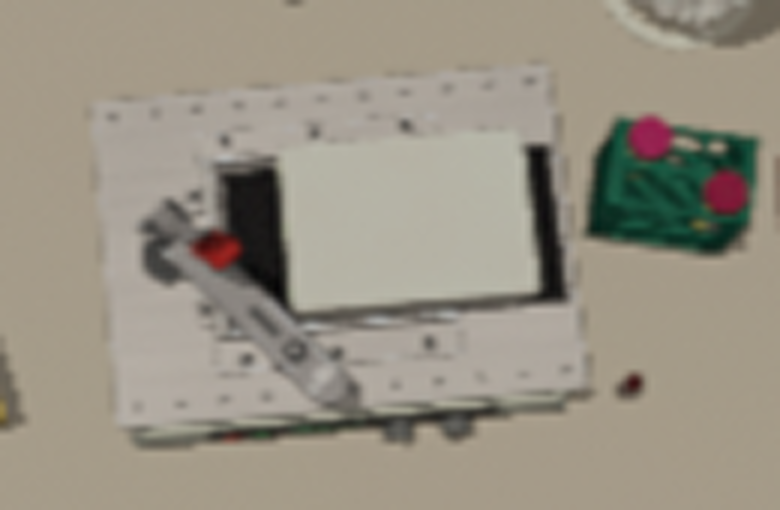

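View pics/sb.png

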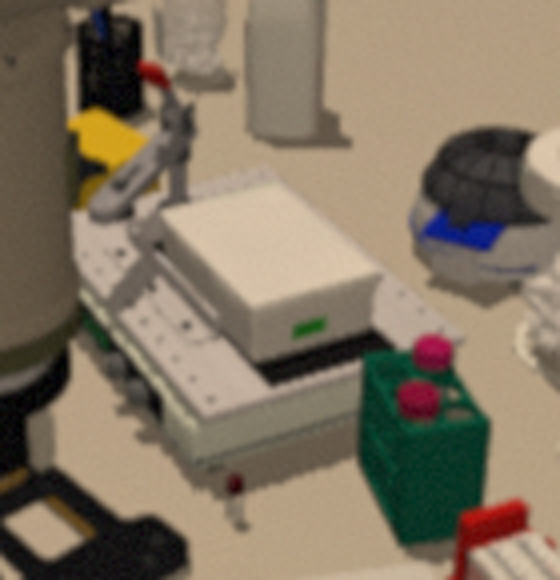

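```bash
python3 - <<'E'
from h import *
def W(p,z): return ray("top",(285+(p[0]+.5)/6-.5,155+(p[1]+.5)/6-.5),z)[:2]
c=[W(p,.072) for p in((92,103),(548,67),(588,390),(120,428))]; print(np.round(c,4), np.mean(c,0))
for a,b in((0,1),(3,2)):
    d=c[a]-c[b]; print(np.degrees(np.arctan2(-d[0],d[1])),np.hypot(*d))
for a,b in((0,3),(1,2)):
    d=c[a]-c[b]; print(np.degrees(np.arctan2(d[1],d[0])),np.hypot(*d))
b=[W(p,.128) for p in((276,150),(522,130),(545,290),(292,312))]; print(np.round(b,4),np.mean(b,0))
for i,j in((0,1),(3,2)):
    d=b[i]-b[j]; print(np.degrees(np.arctan2(-d[0],d[1])),np.hypot(*d))
E
```

```text
[[ 0.6369  0.0796]
 [ 0.65   -0.2381]
 [ 0.4218 -0.248 ]
 [ 0.4092  0.0679]] [ 0.52949021 -0.08464989]
2.353406511917658 0.3179668989552889
2.2792161023531374 0.3161692216916922
2.9208035800351753 0.22797727162495582
2.468729653278933 0.2283759525922035
[[ 0.5825 -0.0434]
 [ 0.5895 -0.2078]
 [ 0.4802 -0.215 ]
 [ 0.4724 -0.0485]] [ 0.53113817 -0.12869582]
2.4527673511235935 0.16454780953126083
2.6762574734148132 0.1666696330361032
```

play_rows(increments="45 -23 0 -8 1;90 -46 0 -16 1;135 -69 0 -24 1;180 -92 0 -32 1;225 -115 0 -40 1;270 -138 0 -48 1;315 -161 0 -56 1;360 -184 0 -64 1;405 -207 0 -71 1;447 -229 0 -76 1;447 -229 0 -76 1;447 -229 0 -76 1;447 -229 0 -76 1;447 -229 0 -76 1", force=10)

```text
t: 4.4
tool_pos: [0.5333, -0.2296, 0.2187]
orientation: [2.174, 2.268, -0.001]
force: [0.0, -0.4, 0.7]
opening: 0.0005
gripper_force: 0.0
```

play_rows(increments="0 0 40 0 1;0 0 75 0 1;0 0 105 0 1;0 0 123 0 1;0 0 123 0 1;0 0 123 0 1")

```text
t: 5.0
tool_pos: [0.5337, -0.2293, 0.0961]
orientation: [-2.173, -2.268, 0.0]
force: [0.0, 1.2, 0.6]
opening: 0.0004
gripper_force: 0.0
```

```bash
python3 - <<'E'
from h import *
s=robot.read_state(); print(s["tool_pos"],s["force"])
a=robot.read_camera("top");b=robot.read_camera("side")
o=np.hstack([cv2.resize(a[155:240,290:410],(390,276),interpolation=3),cv2.resize(b[170:310,280:420],(400,400),interpolation=3)[:276]])
cv2.imwrite("pics/p1.png",cv2.resize(np.hstack([cv2.resize(a[155:240,290:410],(424,300),interpolation=3),cv2.resize(b[180:290,280:416],(371,300),interpolation=3)]),None,fx=1,fy=1))
E
```

```text
[ 0.53366372 -0.22927133  0.09613181] [0.0163357  1.21276743 0.59298293]
```

View pics/p1.png

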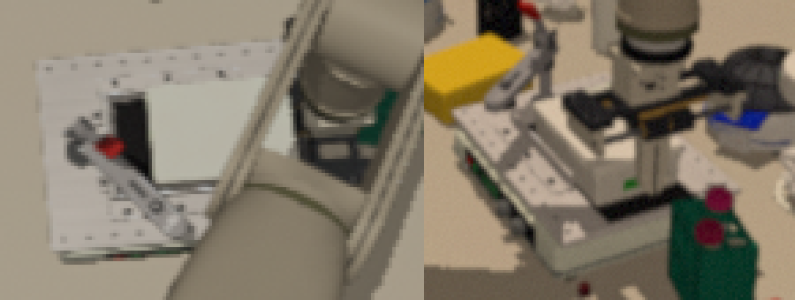

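The composite shows the closed fingers between the box end and the teal rack, touching nothing. Now I'll push the box.

play_rows(increments="4 0 0 0 1;8 0 0 0 1;12 0 0 0 1;16 0 0 0 1;20 0 0 0 1;24 0 0 0 1;28 0 0 0 1;32 0 0 0 1;36 0 0 0 1;40 0 0 0 1;44 0 0 0 1;48 0 0 0 1;50 0 0 0 1;50 0 0 0 1")

```text
t: 6.5
tool_pos: [0.5318, -0.1777, 0.0953]
orientation: [-2.17, -2.27, -0.0]
force: [1.6, -2.0, 2.1]
opening: 0.0004
gripper_force: 1.0
```

play_rows(increments="2 0 0 0 1;4 0 0 0 1;4 0 0 0 1")

```text
t: 6.8
tool_pos: [0.5315, -0.1739, 0.0953]
orientation: [-2.171, -2.27, -0.0]
force: [-0.4, -2.4, 1.9]
opening: 0.0007
gripper_force: 0.8
```

play_rows(increments="2 0 0 0 1;3 0 0 0 1;3 0 0 0 1")

```text
t: 7.1
tool_pos: [0.5315, -0.1713, 0.0954]
orientation: [-2.171, -2.27, 0.0]
force: [0.7, -2.8, -1.8]
opening: 0.0004
gripper_force: 1.6
```

play_rows(increments="2 0 0 0 1;3 0 0 0 1;3 0 0 0 1")

```text
t: 7.4
tool_pos: [0.5319, -0.171, 0.0963]
orientation: [2.169, 2.267, -0.004]
force: [1.0, -13.9, -0.9]
opening: 0.0005
gripper_force: 7.1
```

play_rows(increments="-10 0 0 0 1;-25 0 0 0 1;-25 0 -40 0 1;-25 0 -80 0 1;-25 0 -120 0 1;-25 -10 -160 0 1;0 -30 -160 8 1;30 -55 -160 16 1;60 -80 -160 24 1;95 -105 -160 32 1;130 -125 -160 40 1;160 -131 -160 48 1;160 -131 -160 50 1;160 -131 -160 50 1;160 -131 -160 50 1")

```text
t: 8.9
tool_pos: [0.3936, -0.0146, 0.2556]
orientation: [-2.926, -1.142, 0.0]
force: [0.5, -0.5, 0.5]
opening: 0.0003
gripper_force: 0.0
```

```bash
cat >> h.py <<'E'
C=np.array([.5285,-.0805]);Y=np.radians(2.4);Rw=np.array([[np.cos(Y),-np.sin(Y)],[np.sin(Y),np.cos(Y)]])
def local(w): return Rw.T@(np.array(w[:2])-C)
def swingpos(phi,r,off): # deg,m -> local
    p=np.radians(phi);return np.array([0,.115])+r*np.array([-np.sin(p),-np.cos(p)])+off*np.array([-np.cos(p),np.sin(p)])
def psi():
    o=robot.read_state()["orientation"];R=cv2.Rodrigues(o)[0];return R,np.degrees(np.arctan2(R[1,0],R[0,0]))
E
python3 - <<'E'
from h import *
s=robot.read_state();R,ps=psi();print(s["tool_pos"],local(s["tool_pos"]),ps)
a=robot.read_camera("top");b=robot.read_camera("side")
for q in("sample_box","stop_face","strap_end","lever_pivot"):
  for c in("top","side"): print(q,c,[(np.array([*local(d["centre"])]).round(4).tolist(),round(d["centre"][2],3),round(d["conf"],2)) for d in robot.landmark_of(c,q)[:2]])
cv2.imwrite("pics/p2.png",np.hstack([cv2.resize(a[155:240,290:410],(424,300),interpolation=3),cv2.resize(b[180:290,280:416],(371,300),interpolation=3)]))
E
```

```text
[ 0.39358752 -0.01462349  0.2555985 ] [-0.13203551  0.07146828] 42.63830758851009
sample_box top [([-0.0357, 0.3075], -0.001, 0.66)]
sample_box side [([-0.0049, -0.0043], 0.074, 0.87), ([-0.0329, 0.3073], 0.003, 0.87)]
stop_face top []
stop_face side [([-0.0017, 0.0806], 0.085, 0.76)]
strap_end top []
strap_end side [([-0.1211, 0.0109], 0.152, 0.5)]
lever_pivot top []
lever_pivot side [([0.0037, 0.1121], 0.165, 0.65), ([-0.0029, -0.0013], 0.075, 0.45)]
```

View pics/p2.png

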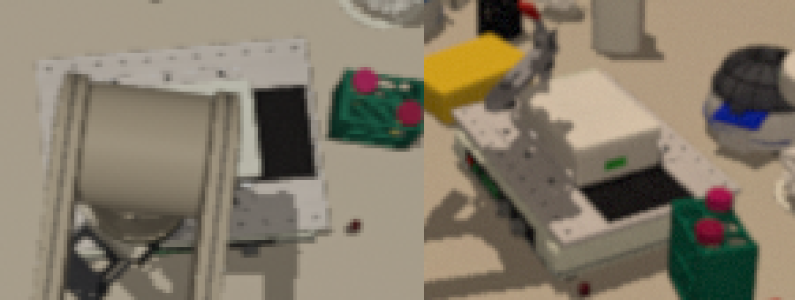

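The box now sits against the stop: the side view has it at local y ≈ −0.004, within the detector's error. The strap hasn't moved. I'll descend outside the strap.

play_rows(increments="0 0 40 0 1;0 0 75 0 1;0 0 105 0 1;0 0 115 0 1;0 0 115 0 1")

```text
t: 9.9
tool_pos: [0.3925, -0.0142, 0.1395]
orientation: [-2.926, -1.139, 0.004]
force: [-0.0, 0.4, 0.3]
opening: 0.0005
gripper_force: 0.0
```

```bash
python3 - <<'E'
from h import *
s=robot.read_state();R,ps=psi();print(s["tool_pos"],s["force"],ps)
p0=local(s["tool_pos"])
for phi in(50,48,44,40,35,30,25,20,15,10,6,3,0):
    d=Rw@(swingpos(phi,.13,.0305)-p0); t=R.T@np.array([*d,0])*1000
    print(phi,t.round(1), round(ps-92.4+phi,1))
E
```

```text
[ 0.39245469 -0.01419043  0.13949002] [-0.00540413  0.40210262  0.28057059] 42.550784558510244
50 [-0.4 22.1 -0.1] 0.2
48 [-1.4 26.7 -0.1] -1.8
44 [-2.9 35.9 -0.1] -5.8
40 [-3.8 45.1 -0.1] -9.8
35 [-3.9 56.8 -0.1] -14.8
30 [-3.1 68.4 -0.2] -19.8
25 [-1.2 79.9 -0.2] -24.8
20 [ 1.6 91.2 -0.2] -29.8
15 [  5.4 102.2  -0.2] -34.8
10 [ 10.2 112.8  -0.3] -39.8
6 [ 14.7 121.   -0.3] -43.8
3 [ 18.4 126.9  -0.3] -46.8
0 [ 22.4 132.6  -0.4] -49.8
```

play_rows(increments="0 8 0 0 1;0 16 0 0 1;0 22 0 0 1;-1 27 0 -2 1;-3 36 0 -6 1;-4 45 0 -10 1;-4 51 0 -12 1;-4 57 0 -15 1;-3 63 0 -17 1;-3 68 0 -20 1;-2 74 0 -22 1;-1 80 0 -25 1;0 86 0 -27 1;2 91 0 -30 1;3 97 0 -32 1;5 102 0 -35 1;8 107 0 -37 1;10 113 0 -40 1;10 113 0 -40 1;10 113 0 -40 1")

```text
t: 11.9
tool_pos: [0.4777, -0.0913, 0.141]
orientation: [2.363, 2.07, 0.0]
force: [-1.1, -0.1, -0.1]
opening: 0.0008
gripper_force: 0.0
```

```bash
cat > look.py <<'E'
from h import *
import sys
s=robot.read_state();R,ps=psi();print(s["tool_pos"],local(s["tool_pos"]).round(4),s["force"].round(1),round(ps,2))
a=robot.read_camera("top");b=robot.read_camera("side")
for q in("strap_end","foot","lever_pivot","lever_pad","sample_box"):
  for c in("top","side"): print(q,c,[(local(d["centre"]).round(4).tolist(),round(d["centre"][2],3),round(d["conf"],2)) for d in robot.landmark_of(c,q)[:2]])
p0=local(s["tool_pos"])
for phi in(10,6,4,3,2,1,0,-1,-2):
    d=Rw@(swingpos(phi,.13,.0305)-p0); t=R.T@np.array([*d,0])*1000
    print(phi,t.round(1), round(ps-92.4+phi,1))
cv2.imwrite(sys.argv[1],np.hstack([cv2.resize(a[155:240,290:410],(424,300),interpolation=3),cv2.resize(b[180:290,280:416],(371,300),interpolation=3)]))
E
python3 look.py pics/p3.png
```

```text
[ 0.47769308 -0.09126514  0.1410432 ] [-0.0512 -0.0086] [-1.1 -0.1 -0.1] 82.44
strap_end top [([-0.0106, 0.0719], 0.227, 0.5)]
strap_end side [([-0.0227, -0.0415], 0.153, 0.52)]
foot top [([0.0002, -0.2642], 0.006, 0.3)]
foot side []
lever_pivot top [([0.0034, 0.1126], 0.171, 0.52)]
lever_pivot side [([0.0244, -0.236], 0.0, 0.24)]
lever_pad top [([-0.0084, 0.0732], 0.226, 0.53)]
lever_pad side []
sample_box top [([-0.035, 0.3057], -0.001, 0.62), ([0.0012, -0.0033], 0.077, 0.54)]
sample_box side [([-0.031, 0.3085], -0.002, 0.65), ([-0.0036, -0.0015], 0.073, 0.62)]
10 [ 0.6 -1.5 -0. ] 0.0
6 [-1.2  7.6  0. ] -4.0
4 [-1.8 12.2  0. ] -6.0
3 [-2.1 14.5  0. ] -7.0
2 [-2.3 16.9  0. ] -8.0
1 [-2.5 19.2  0. ] -9.0
0 [-2.7 21.5  0. ] -10.0
-1 [-2.8 23.8  0. ] -11.0
-2 [-2.9 26.2  0. ] -12.0
```

View pics/p3.png

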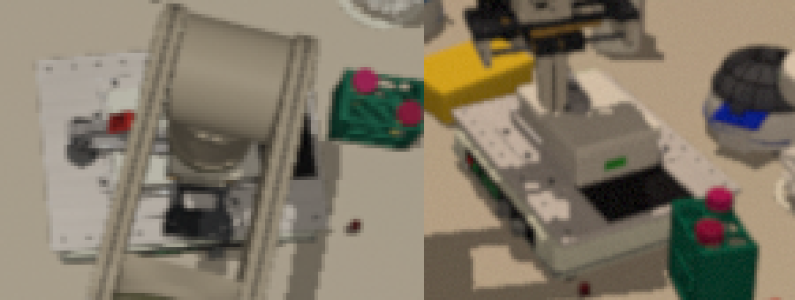

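The strap swung to about 9–10° as planned. I'll continue to just short of zero, then back off to measure.

play_rows(increments="-1 4 0 -2 1;-1 8 0 -4 1;-2 12 0 -6 1;-2 15 0 -7 1;-3 17 0 -8 1;-3 19 0 -9 1;-3 20 0 -9 1;-3 20 0 -9 1;-3 20 0 -9 1")

```text
t: 13.4
tool_pos: [0.4968, -0.0964, 0.1407]
orientation: [2.191, 2.251, 0.0]
force: [-0.6, -1.6, -0.0]
opening: 0.0004
gripper_force: 0.0
```

```bash
python3 - <<'E'
from h import *
s=robot.read_state();print(s["tool_pos"],local(s["tool_pos"]).round(4),s["force"].round(1),psi()[1])
E
```

```text
[ 0.49678857 -0.09636677  0.1406587 ] [-0.0323 -0.0145] [-0.6 -1.6 -0. ] 91.53206951721887
```

play_rows(increments="0 -20 0 0 1;0 -50 0 0 1;0 -90 0 0 1;0 -130 -30 0 1;0 -170 -60 0 1;0 -200 -60 0 1;0 -200 -60 0 1;0 -200 -60 0 1")

```text
t: 14.2
tool_pos: [0.2973, -0.1021, 0.2011]
orientation: [2.191, 2.248, 0.002]
force: [-0.5, 0.2, -0.7]
opening: 0.0003
gripper_force: 0.0
```

```bash
python3 look.py pics/p4.png; python3 - <<'E'
from h import *
L={}
for i in range(3):
  for cam in("top","side"):
    im=robot.read_camera(cam)
    for k,lo,z in(("strap_end",(0,-.042),.15),("lever_pivot",(0,.115),.171),("lever_pad",(0,.076),.229),("stop_face",(0,.0815),.085),("sample_box",(0,0),.075)):
      for d in robot.landmark_of(cam,k):
        l=local(d["centre"])
        if np.hypot(*(l-lo))<.02 and abs(d["centre"][2]-z)<.015: L.setdefault(k,[]).append([cam[0],*l.round(4).tolist()])
for k in L: print(k,L[k],np.mean([v[1:] for v in L[k]],0).round(4))
a=robot.read_camera("top");cv2.imwrite("pics/p5.png",cv2.resize(a[160:235,290:400],(770,525),interpolation=3))
E
```

```text
[ 0.29727235 -0.10212541  0.20106947] [-0.2319 -0.0119] [-0.5  0.2 -0.7] 91.47
strap_end top [([-0.0011, -0.0449], 0.149, 0.75)]
strap_end side [([-0.005, -0.0459], 0.155, 0.76)]
foot top []
foot side []
lever_pivot top [([0.0038, 0.1152], 0.17, 0.74), ([-0.0028, -0.0425], 0.15, 0.35)]
lever_pivot side [([-0.0025, 0.0755], 0.227, 0.63), ([-0.1627, -0.383], -0.001, 0.21)]
lever_pad top [([-0.0032, 0.0742], 0.228, 0.48)]
lever_pad side [([-0.0007, 0.0751], 0.229, 0.48), ([-0.0491, 0.5809], 0.001, 0.46)]
sample_box top [([-0.0319, 0.3078], 0.002, 0.71), ([0.0027, -0.0044], 0.079, 0.61)]
sample_box side [([-0.0052, -0.0027], 0.074, 0.66), ([-0.032, 0.3068], -0.003, 0.64)]
10 [  7.1 179.2   0.5] 9.1
6 [  3.9 188.    0.5] 5.1
4 [  2.5 192.4   0.5] 3.1
3 [  1.8 194.7   0.5] 2.1
2 [  1.2 196.9   0.5] 1.1
1 [  0.7 199.2   0.5] 0.1
0 [2.000e-01 2.015e+02 5.000e-01] -0.9
-1 [ -0.3 203.7   0.5] -1.9
-2 [ -0.7 206.    0.5] -2.9
strap_end [['t', -0.0017, -0.0422], ['s', -0.0048, -0.0419], ['t', -0.0006, -0.0432], ['s', -0.0054, -0.0427], ['t', -0.0001, -0.0446], ['s', -0.0055, -0.0427]] [-0.003  -0.0429]
lever_pivot [['t', 0.0015, 0.1139], ['s', 0.0029, 0.1129], ['t', 0.0034, 0.1138], ['s', 0.0011, 0.1136], ['t', 0.0019, 0.117], ['s', 0.0029, 0.1146]] [0.0023 0.1143]
lever_pad [['t', -0.0028, 0.0744], ['t', -0.001, 0.0737], ['s', -0.0007, 0.0766], ['t', -0.0028, 0.0736], ['s', 0.0005, 0.0768]] [-0.0014  0.075 ]
stop_face [['t', -0.0025, 0.0821], ['s', -0.0005, 0.081], ['t', -0.0018, 0.0834], ['s', 0.0003, 0.0826], ['t', -0.0022, 0.0796], ['s', -0.0019, 0.0808]] [-0.0014  0.0816]
sample_box [['t', -0.0001, -0.0027], ['s', -0.0025, -0.0035], ['t', -0.0007, -0.0024], ['s', -0.002, -0.0031], ['t', 0.0029, -0.0022], ['s', -0.0061, -0.0052]] [-0.0014 -0.0032]
```

View pics/p5.png

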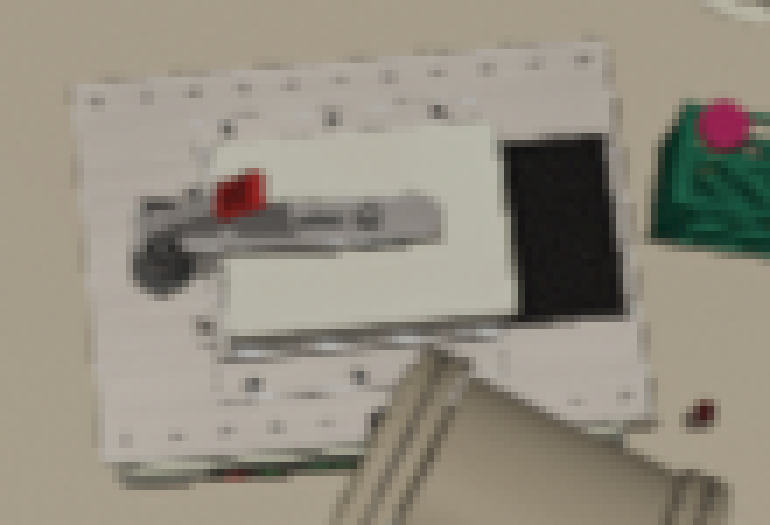

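```bash
python3 - <<'E'
from h import *
def W(p,z): return local(ray("top",(290+(p[0]+.5)/7-.5,160+(p[1]+.5)/7-.5),z))
# lid segmentation: subpixel corners by mask of lid colour
a=robot.read_camera("top"); 
for z,pts in((.128,((212,148),(490,125),(517,312),(230,337))),(.072,((70,85),(604,40),(652,425),(104,465)))):
    c=[W(p,z) for p in pts];print(np.round(c,4).tolist(),np.mean(c,0).round(4))
for p in((375,237),(395,241)): print(W(p,.157))
# strap centre line: from images, endpoints
print("strap",W((437,217),.157),W((215,228),.157))
r=robot.regions_of("top","sample_box")
for d in r[:3]:
    m=d["pixels"];u,v=np.nonzero(m)[::-1];print(d["conf"],m.sum(),u.mean(),v.mean(),u.min(),u.max(),v.min(),v.max())
E
```

```text
[[0.0544, 0.0778], [0.0548, -0.0814], [-0.0549, -0.0848], [-0.0557, 0.077]] [-0.0004 -0.0029]
[[0.1153, 0.1568], [0.1168, -0.1626], [-0.1165, -0.163], [-0.1132, 0.154]] [ 0.0006 -0.0037]
[-0.01192255 -0.00699308]
[-0.0151101  -0.01780463]
strap [-0.00343393 -0.04239343] [0.00055845 0.08084113]
0.81 1054 342.0948766603416 193.50853889943073 319 363 177 210
0.67 1190 266.27899159663866 210.3764705882353 248 284 187 233
0.23 423 327.66193853427893 191.7565011820331 308 352 184 198
```

Measured the same way, the box is home: the lid centre is 0.8 mm ahead of the shaker centre, and 0.5 is expected. The strap is still about 1.9° short, so I'll nudge it about 3.3 mm further.

play_rows(increments="0 40 0 0 1;0 80 20 -1 1;0 120 50 -1 1;0 150 60 -1 1;0 175 60 -1 1;0 190 60 -1 1;0 196 60 -1 1;0 199 60 -1 1;0 201 60 -1 1;0 202 60 -1 1;0 203 60 -1 1;0 203 60 -1 1;0 203 60 -1 1;0 203 60 -1 1")

```text
t: 18.15
tool_pos: [0.4996, -0.0964, 0.1407]
orientation: [2.172, 2.27, 0.0]
force: [-0.4, -0.5, -0.3]
opening: 0.0006
gripper_force: 0.3
```

```bash
python3 - <<'E'
from h import *
s=robot.read_state();print(s["tool_pos"],local(s["tool_pos"]).round(4),s["force"].round(1),psi()[1])
E
```

```text
[ 0.49963641 -0.09643215  0.14073949] [-0.0295 -0.0147] [-0.4 -0.5 -0.3] 92.53836950559358
```

play_rows(increments="0 -10 0 0 1;0 -40 0 0 1;0 -90 0 0 1;0 -130 -30 0 1;0 -170 -60 0 1;0 -200 -100 0 1;0 -200 -120 0 1;0 -200 -120 0 1")

```text
t: 18.95
tool_pos: [0.3007, -0.1061, 0.2644]
orientation: [2.167, 2.263, 0.004]
force: [0.4, -0.2, 0.1]
opening: 0.0003
gripper_force: 0.0
```

```bash
cat > m.py <<'E'
from h import *
s=robot.read_state();print(s["tool_pos"],local(s["tool_pos"]).round(4),s["force"].round(1),psi()[1])
L={}
for i in range(4):
  for cam in("top","side"):
    im=robot.read_camera(cam)
    for k,lo,z in(("strap_end",(0,-.042),.15),("lever_pivot",(0,.115),.171),("lever_pad",(0,.06),.2),("stop_face",(0,.0815),.085),("sample_box",(0,0),.075)):
      for d in robot.landmark_of(cam,k):
        l=local(d["centre"])
        if np.hypot(*(l-lo))<.022 and abs(d["centre"][2]-z)<.035: L.setdefault(k,[]).append([*l,d["centre"][2]])
for k in L: print(k,len(L[k]),np.mean(L[k],0).round(4),np.std(L[k],0).round(4))
a=robot.read_camera("top");cv2.imwrite("pics/p6.png",cv2.resize(a[160:235,290:400],(770,525),interpolation=3))
E
python3 m.py
```

```text
[ 0.30067187 -0.10608778  0.26438294] [-0.2287 -0.016 ] [ 0.4 -0.2  0.1] 92.48452692897945
strap_end 7 [-0.001  -0.0425  0.1508] [0.0009 0.0015 0.0011]
lever_pivot 8 [0.0018 0.1142 0.1693] [0.0016 0.0018 0.0015]
lever_pad 8 [-0.0008  0.0756  0.2282] [0.0024 0.0013 0.001 ]
stop_face 7 [-0.0016  0.0829  0.0841] [0.0015 0.0009 0.0011]
sample_box 5 [-0.0023 -0.0028  0.0755] [0.0014 0.0018 0.0021]
```

View pics/p6.png

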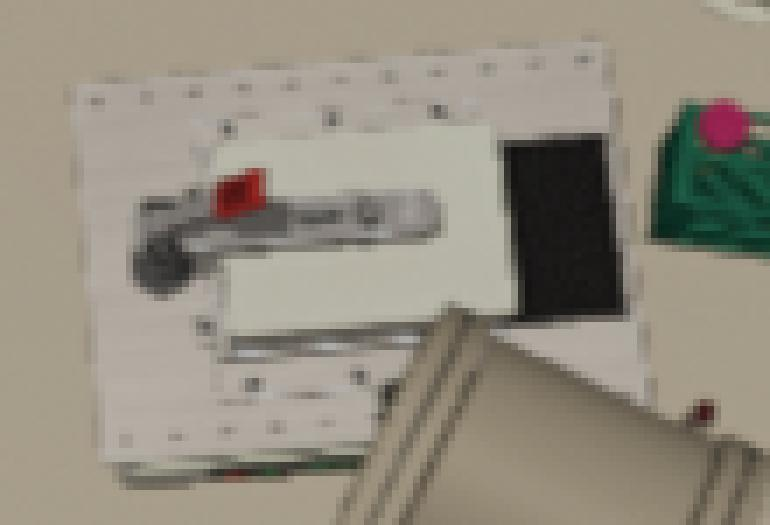

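The strap now lies along the tray to within about 1°, with its end 1–2 mm from the box's centre line. Next I hover over the lever.

play_rows(increments="30 45 0 0 1;60 90 0 0 1;90 135 0 0 1;98 180 0 0 1;98 215 0 0 1;98 229 0 0 1;98 229 0 0 1;98 229 0 0 1;98 229 0 0 1")

```text
t: 22.3
tool_pos: [0.5236, 0.0026, 0.2609]
orientation: [2.172, 2.27, 0.0]
force: [-0.2, 0.1, -0.7]
opening: 0.0004
gripper_force: 0.0
```

```bash
python3 - <<'E'
from h import *
s=robot.read_state();print(s["tool_pos"],local(s["tool_pos"]).round(4),s["force"].round(1),psi()[1])
E
```

```text
[0.52363049 0.00263468 0.26088864] [-0.0014  0.0833] [-0.2  0.1 -0.7] 92.5266935042681
```

play_rows(increments="0 1 10 0 1;0 1 20 0 1;-1 1 25 0 1;-1 1 28 0 1;-6 1 32 0 1;-11 1 36 0 1;-16 1 41 0 1;-20 1 46 0 1;-23 1 51 0 1;-26 1 57 0 1;-29 1 63 0 1;-31 1 69 0 1;-31 1 69 0 1")

```text
t: 23.6
tool_pos: [0.5263, -0.0284, 0.1905]
orientation: [-2.171, -2.269, 0.001]
force: [-0.1, 0.0, -0.6]
opening: 0.0006
gripper_force: 0.0
```

play_rows(increments="-1 0 4 0 1;-2 0 8 0 1;-3 0 11 0 1;-3 0 13 0 1;-3 0 13 0 1")

```text
t: 24.1
tool_pos: [0.5271, -0.031, 0.1795]
orientation: [2.171, 2.27, 0.001]
force: [-3.3, 1.1, 6.3]
opening: 0.0005
gripper_force: 3.3
```

play_rows(increments="0 0 2 0 1;0 0 3 0 1;0 0 4 0 1;0 0 4 0 1")

```text
t: 24.5
tool_pos: [0.5275, -0.0313, 0.1784]
orientation: [2.17, 2.269, 0.002]
force: [-11.8, -0.0, 25.2]
opening: 0.0003
gripper_force: 12.3
```

```bash
python3 m.py
```

```text
[ 0.52754831 -0.03127938  0.17836549] [0.0011 0.0492] [-11.8  -0.   25.2] 92.55643304949602
strap_end 7 [-0.001  -0.0436  0.143 ] [0.0021 0.0012 0.0014]
lever_pivot 7 [0.0022 0.115  0.1694] [0.0012 0.0013 0.0019]
stop_face 8 [-0.0015  0.082   0.0834] [0.0015 0.0012 0.0011]
sample_box 8 [-0.0019 -0.0037  0.0738] [0.0028 0.001  0.0013]
lever_pad 3 [1.00e-04 4.74e-02 1.78e-01] [0.0007 0.0009 0.001 ]
```

Lever is at its hard stop (25 N, strap end lowered to 0.143). Moving clear.

play_rows(increments="0 0 -5 0 1;0 0 -10 0 1;0 0 -40 0 1;0 0 -80 0 1;0 -40 -100 0 1;0 -85 -100 0 1;0 -130 -100 0 1;0 -180 -100 0 1;0 -220 -100 0 1;0 -230 -100 0 1;0 -230 -100 0 1;0 -230 -100 0 1")

```text
t: 28.15
tool_pos: [0.2976, -0.0414, 0.2747]
orientation: [2.171, 2.269, 0.001]
force: [-0.4, 0.6, -0.7]
opening: 0.0009
gripper_force: 0.0
```

```bash
python3 m.py; python3 - <<'E'
from h import *
a=cv2.imread("pics/p6.png");b=robot.read_camera("side")
cv2.imwrite("pics/p7.png",np.hstack([cv2.resize(a,(430,300)),cv2.resize(b[180:290,280:416],(370,300),interpolation=3)]))
E
```

```text
[ 0.29758872 -0.04144129  0.27468001] [-0.2291  0.0487] [-0.4  0.6 -0.7] 92.52148575766294
strap_end 8 [ 1.000e-04 -4.360e-02  1.436e-01] [0.0013 0.002  0.0022]
lever_pivot 8 [0.0032 0.1145 0.1687] [0.0012 0.0014 0.0023]
lever_pad 7 [-0.0014  0.0462  0.1792] [0.0019 0.0015 0.0012]
stop_face 8 [-0.0013  0.0821  0.0841] [0.0009 0.0012 0.0015]
sample_box 8 [-0.0013 -0.0035  0.075 ] [0.0024 0.0018 0.0025]
```

View pics/p7.png

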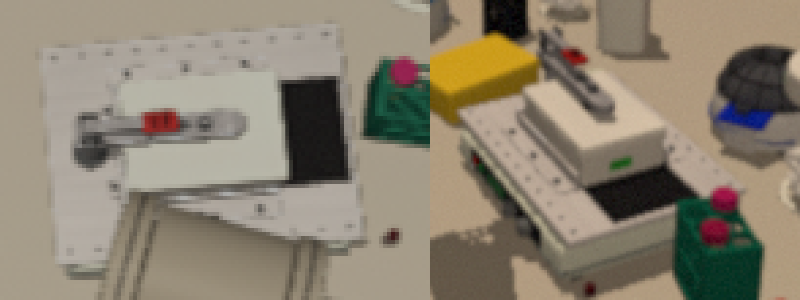

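The pictures show the lever level over the strap, the foot down on the lid, the box at the stop and the arm clear. Handing in.

```bash
python3 -c "
from plant import robot
print(robot.close_job())"
```

```text
the job is handed in; nothing more can be done
None
```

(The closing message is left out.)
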